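# Spoon board down, red-lidded spice jar to the front

## Task

Take only the top wooden board off the stack of three and lay it flat, lengthwise and in the middle of the blue pad in front of the spice carousel, without dropping it. Then turn the carousel until the red-lidded jar is straight at the front, facing the pad, and finish with the gripper still holding the carousel there, motionless. Leave everything else where it is.

Things in the scene. Friction and masses are not known exactly. Their poses are not given: they have to be found in the camera images.
- board_top: Top dark-brown wooden board of the stack, 100 x 50 x 12 mm, 35 to 70 g; the one to take. Origin: centre of its underside; x along its 100 mm, y along its 50 mm, z up. The three boards are not quite flush with one another (a few mm).
- board_middle: Middle board of the stack, medium brown, same size and axes; stays in the stack.
- board_bottom: Bottom board of the stack, dark brown, same size and axes, lying on the table; stays.
- stand: Fixed base of the spice carousel: black disc, 170 mm across, with a blue pad joined to its front. Origin: on the table at the carousel's axis of turning, z up. Its -x axis points from the turning axis to the pad, that is to the front.
- pad (a point): Centre of the top face of the blue plastic pad, 120 mm (along the stand's x) x 80 mm (along y), 6 mm high, no rim, 168 mm in front of the carousel's axis; axes as the stand. The board belongs on it centred, its 100 mm along the pad's 120 mm.
- carousel: Wooden turntable, 200 mm across, top 26 mm above the table; turns both ways about the stand's z axis, light friction (0.05 N m), stays where left. Origin on the axis, 14 mm up. Five glass jars, 44 mm across, clipped in for good, 70 mm from the axis, evenly spaced; lid tops at 100 mm. Its -x axis points to the red-lidded jar: that is at the front when its yaw equals the stand's.
- handle (a point): Middle of the carousel's handle: a bar on the turning axis, 60 mm long along the carousel's x axis, 14 mm thick along its y, 36 mm tall; the bar spans 105 to 141 mm above the table, on a post 18 mm thick, higher than the jars. This point is 123 mm above the table.
- red_jar (a point): Centre of the top of the red lid, the marked jar; 70 mm from the turning axis, 100 mm above the table; turns with the carousel.
- front_mark (a point): The point, fixed to the stand, where red_jar must come: 70 mm from the axis towards the pad, 100 mm above the table.
- lantern: Grey plastic lantern, base 120 x 120 mm with a small tray at the front, 218 mm tall; bystander. Origin: centre of underside.
- steel_glass: Steel drinking glass, 72 mm across, 110 mm tall; bystander. Origin: centre of underside.
- soap_dish: Green plastic soap dish with a piece of soap, 120 x 85 x 28 mm; bystander. Origin: centre of underside.
- saucer: White ceramic saucer, 136 mm across, 22 mm high; bystander. Origin: centre of underside.
- wooden_box: Small closed wooden box, 94 x 134 x 60 mm; bystander. Origin: centre of underside.

How it is judged:
By the outcome, as a careful person would: the job done as asked, in the order asked, and still so for the second after the job is handed in, while the arm keeps its last pose, push and grip.
It also fails if it takes over 72 s, if anything falls off the work surface, if the arm or the gripper's body presses on something with over 40 N, if the wrist force passes 120 N, or if a joint passes its speed limit or range.

## Robot

A 6-joint arm with a two-finger parallel gripper is mounted at the origin on the work surface. World frame = base frame: x ahead of the robot, y to its left, z up, the work surface at z = 0. Lengths are in m, angles in degrees, forces in N, time in s.
With the tool pointing down it reaches from about 0.3 to 0.825 m from the base axis. Payload 5.4 kg.
Tool frame: the origin (TCP) lies at the very end of the fingers, on their centre line; the grasp point (between the pads) lies 19 mm behind it (arm.tcp_to_grasp is the distance from the TCP to the grasp point, in m); z points along the fingers, y is the line along which they close (so a half turn about z gives the same grasp; the last joint's range is limited). The gripper opens to 92 mm and grips with 3 to 60 N. Pads are 20 mm wide; open, the fingers measure 128 mm over their backs; the gripper's body (75 mm by 189 mm) begins 69 mm behind the grasp point.
Start: joints at [55.571, 9.076, 91.501, -0, 79.423, -12.038], TCP at [0.219, 0.532, 0.215] pointing down, gripper open.
Joint ranges: [-166.64, 166.64], [-54.1, 131.32], [10.49, 154.53], [-73.88, 253.88], [9.74, 151.15], [-171.62, 171.62]. Speed limits (degrees/s): [147.25, 147.25, 180, 180, 180, 180].

## Interface

Orientations are given as [roll, pitch, yaw] about the fixed x, y, z axes, in that order (R = Rz(yaw) Ry(pitch) Rx(roll)).
In Python, from station import arm, viewer gives the robot as it stands (arm), with the cameras (viewer).
- The arm moves only by the tool drive_effector, called after ">>>" as name(argument=value, ...) on one line, values as JSON. Schema: {"type":"object","properties":{"segments":{"type":"object","properties":{"plan":{"type":"array","items":{"type":"array","items":{"type":"number"},"minItems":4,"maxItems":4},"minItems":1,"maxItems":8}},"additionalProperties":false,"required":["plan"]},"jaw":{"type":"number"},"only":{"type":"string"},"quiet":{"type":"boolean"},"lines":{"type":"string"}},"required":["segments"],"additionalProperties":false}. segments is an object whose key "plan" holds a list of rows, 1 to 8 of them, each of 4 numbers: dx, dy, dz in shares of the most that a row can go, 1 being 50 mm, then a turn about the tool's z in degrees; each row shifts and turns the commanded pose from where the row before left it, along the tool's axes as they then stand; what a row does not reach is not made up. A row lasts 1/10 s, in which the tool goes at most 0.05 m and 8.59 degrees, less where a joint would pass 70% of its speed; a pose out of reach is approached as far as the arm can. jaw is the finger opening in m, set as the call begins (left out keeps the last). The fingers move at their own pace and stop on an object; the grip force is fixed at half the most. Time passes only in rows, so rows that do not move let the fingers close. The tool returns the time, the measured TCP pose, the force, the opening and the grip force at its end. only (a regular expression) keeps the lines of the reply that match it, lines (a string "A,B") keeps lines A to B, and quiet returns only ok. Input that does not fit is refused with a message, and nothing moves.
- arm.get_obs(): the state, without advancing time (a new reading comes with each control period).
- viewer.grab_frame(name): name is "scene" or "top"; returns the picture (400x640x3 uint8, blue, green, red); there is no depth.
- viewer.get_calibration(name): a dict with "fx", "fy", "cx", "cy" (pixels), "T" (4x4, takes a point from camera to world coordinates). Camera axes: x right, y up, looking along -z (the intrinsics and any distortion apply to the point x, -y, -z); pixel columns grow to the right and rows downward; lengths in m; the calibration is good to about 2 mm. A picture is of the moment at which its call begins. get_calibration takes no time and is no camera call.
- arm.close_job(): hands the job in; it is judged then, once.
The state is a dict: "t": time; "qpos": joint angles; "qvel": joint speeds; "tau": joint torques, N m; "tcp_pos": TCP position; "orientation": TCP orientation; "contact_force": force on the tool from outside, world axes, zero at the start; "torque": the same for the moment, N m; "width": finger opening in m; "gripper_force": force on a finger pad.
Only numpy, scipy, OpenCV 4.12 (cv2) and the standard library are available. Lean on these libraries where they do the work, as an engineer would, in place of code of your own. Each camera call takes 0.05 s, during which the arm holds its last target. There are 200 camera calls.

## Working session

There is one attempt and no reset: what is moved stays moved. The work goes in short steps, Python scripts to look and compute and a tool call to move; the robot and the scene stay as the last step left them, time stands still between calls to the robot, and variables do not carry over. Pictures are saved under pics/ and viewed, at most 10 in all, crops included, and the job is handed in when it is done.

```bash
ls; mkdir -p pics; python3 - <<'E'
from station import arm, viewer
import cv2
for n in("scene","top"):
    cv2.imwrite(f"pics/{n}0.png",viewer.grab_frame(n)); c=viewer.get_calibration(n); print(n,c)
print(arm.get_obs(),arm.tcp_to_grasp)
E
```

```text
pics
station.py
scene {'fx': 488.750009114545, 'fy': 488.750009114545, 'cx': 332.5820624119038, 'cy': 202.00970184367776, 'T': array([[ 0.79652642, -0.32776462,  0.5080512 ,  1.26528375],
       [ 0.60457917,  0.4393647 , -0.66441153, -1.03755584],
       [-0.00544917,  0.83637851,  0.54812525,  0.97520011],
       [ 0.        ,  0.        ,  0.        ,  1.        ]])}
top {'fx': 398.35620066934365, 'fy': 398.35620066934365, 'cx': 318.70738904692234, 'cy': 205.7378220373004, 'T': array([[ 0.02204499,  0.9961098 , -0.08531877,  0.35110644],
       [-0.9997432 ,  0.02151624, -0.00711212, -0.02560905],
       [-0.00524871,  0.08545364,  0.99632832,  1.45625981],
       [ 0.        ,  0.        ,  0.        ,  1.        ]])}
{'t': 0.1, 'qpos': array([ 5.55704740e+01,  9.10797835e+00,  9.15646891e+01,  1.44027814e-04,
        7.94240650e+01, -1.20372750e+01]), 'qvel': array([ 0.08072107,  0.01541203, -0.20354588,  0.02166561, -0.01275238,
        0.11186958]), 'tau': array([ 5.88909952e-04, -3.86507678e+01, -3.22957385e+01,  7.04204966e-02,
        3.39903741e-02, -6.43425392e-05]), 'tcp_pos': array([0.21872834, 0.53115843, 0.21373014]), 'orientation': array([-1.79905424e+02, -2.03117628e-02,  1.57607706e+02]), 'contact_force': array([-0.29310679,  0.37491364, -0.35771214]), 'torque': array([ 0.01302476,  0.00608442, -0.01454142]), 'gripper_force': 0.0, 'width': 0.09155979393646978} 0.0187
```

View pics/top0.png

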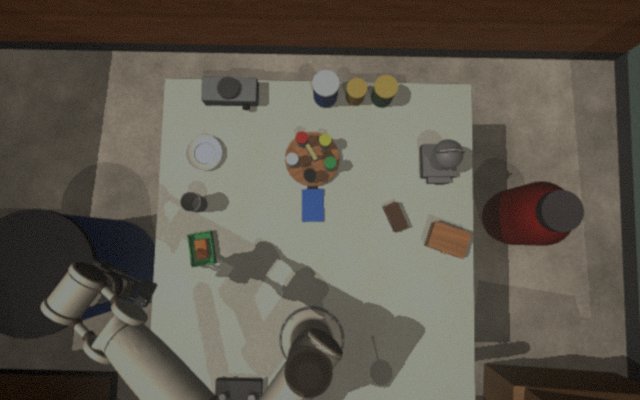

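View pics/scene0.png

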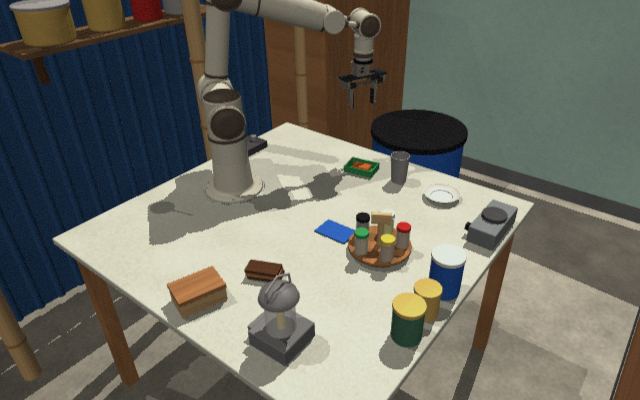

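The top view shows the stack at (396,216), the pad at (313,205), the carousel at (313,158) and the red lid at (302,138), at the back left. In the scene view the stack is at (264,270), the pad at (335,231) and the handle at (381,220). Next I'll zoom in.

```bash
cat > h.py <<'E'
from station import arm, viewer
import cv2, numpy as np
def frame(n,k=4): return np.mean([viewer.grab_frame(n).astype(np.float32) for _ in range(k)],0).clip(0,255).astype(np.uint8)
def ray(n,uv,z):
    c=viewer.get_calibration(n); uv=np.atleast_2d(uv).astype(float)
    d=np.c_[(uv[:,0]-c["cx"])/c["fx"],-(uv[:,1]-c["cy"])/c["fy"],-np.ones(len(uv))]@c["T"][:3,:3].T
    o=c["T"][:3,3]; return (o+d*((z-o[2])/d[:,2:]))[:,:2]
def proj(n,p):
    c=viewer.get_calibration(n); p=(np.atleast_2d(p)-c["T"][:3,3])@c["T"][:3,:3]
    return np.c_[c["cx"]-c["fx"]*p[:,0]/p[:,2],c["cy"]+c["fy"]*p[:,1]/p[:,2]]
E
python3 - <<'E'
from h import *
t=frame("top");s=frame("scene");cv2.imwrite("pics/t.png",t);cv2.imwrite("pics/s.png",s)
Z=lambda im,x,y,w,h:cv2.resize(im[y:y+h,x:x+w],None,fx=6,fy=6,interpolation=cv2.INTER_CUBIC)
a=np.hstack([Z(t,280,127,66,50),Z(t,376,192,50,50)]);b=np.hstack([Z(s,343,207,66,50),Z(s,240,250,50,50)])
cv2.imwrite("pics/z.png",np.vstack([a,b]))
hsv=cv2.cvtColor(t,cv2.COLOR_BGR2HSV)
for nm,im,x,y in(("top",t,396,216),("scene",s,264,268)):
    print(nm,cv2.cvtColor(im,cv2.COLOR_BGR2HSV)[y-18:y+20:3,x].tolist())
for nm,im in(("top",t),("scene",s)):
    m=cv2.inRange(cv2.cvtColor(im,cv2.COLOR_BGR2HSV),(105,140,60),(125,255,255))
    n,l,st,ce=cv2.connectedComponentsWithStats(m)
    for i in range(1,n):
        if st[i,4]>100:
            c=cv2.findContours((l==i).astype(np.uint8),0,1)[0][0]; r=cv2.minAreaRect(c)
            print(nm,st[i],ce[i],r)
E
```

```text
top [[34, 24, 147], [30, 28, 128], [12, 96, 77], [11, 96, 80], [13, 99, 77], [12, 89, 77], [12, 94, 76], [12, 91, 76], [12, 92, 75], [12, 93, 77], [11, 95, 78], [15, 69, 81], [36, 24, 146]]
scene [[29, 28, 219], [28, 30, 220], [28, 27, 223], [29, 27, 221], [11, 147, 92], [11, 154, 91], [12, 151, 91], [11, 149, 91], [10, 144, 46], [13, 146, 96], [12, 138, 50], [25, 28, 109], [15, 10, 101]]
top [303 189  20  32 579] [312.56994819 204.61312608] ((312.5, 204.5), (19.0, 31.0), 0.0)
scene [  0   0  17  41 154] [ 7.81818182 20.20779221] ((7.6991682052612305, 19.606748580932617), (42.10524368286133, 4.256125450134277), 70.46334838867188)
scene [231  11  15 106 264] [237.68181818  59.25      ] ((238.25955200195312, 63.58413314819336), (105.68345642089844, 3.1388890743255615), 83.51692199707031)
scene [245  14  15 122 322] [251.99068323  73.87267081] ((252.08718872070312, 74.39393615722656), (121.59344482421875, 3.0586493015289307), 84.42780303955078)
scene [258  17  12 114 284] [263.97887324  72.25704225] ((264.1507568359375, 73.4032211303711), (113.44055938720703, 2.8031859397888184), 85.192
[... 1656 characters left out ...]
83721923828), (51.128082275390625, 30.249414443969727), 9.462322235107422)
scene [  0 152  61 144 527] [ 28.5313093  222.41935484] ((29.122997283935547, 223.87026977539062), (155.07699584960938, 4.176330089569092), 67.10945129394531)
scene [  0 220  40  88 302] [ 18.56953642 264.09271523] ((18.62076187133789, 263.91107177734375), (95.32941436767578, 3.8117618560791016), 64.9423828125)
scene [315 220  40  24 496] [335.00403226 231.03024194] ((334.3448791503906, 230.362060546875), (35.84666442871094, 16.413307189941406), 23.198589324951172)
scene [430 261  34  39 745] [447.21610738 279.96912752] ((444.5329895019531, 281.295654296875), (31.910179138183594, 36.08206558227539), 9.162346839904785)
```

View pics/z.png

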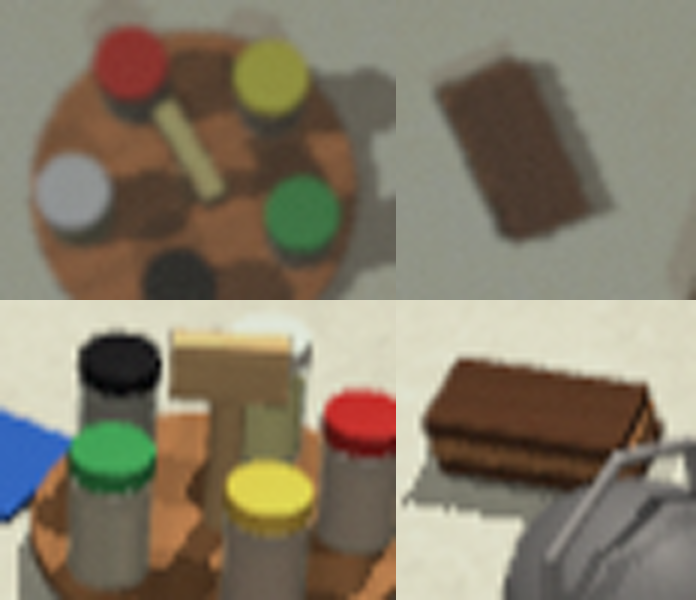

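The zoom (6x) shows the top lids clearly, and the handle bar points from the red lid through the axis. The top board's face is visible in both views; its scene-crop corners are (465,360), (648,388), (612,452) and (428,428).

```bash
cat > m.py <<'E'
from h import *
RNG={"red":((0,150,90),(6,255,255)),"yellow":((24,120,100),(32,255,255)),"green":((60,100,60),(85,255,255))}
def blob(im,lo,hi,near,rad=45,mina=15):
    m=cv2.inRange(cv2.cvtColor(im,cv2.COLOR_BGR2HSV),lo,hi); k=np.zeros_like(m); cv2.circle(k,tuple(map(int,near)),rad,255,-1)
    n,l,st,ce=cv2.connectedComponentsWithStats(m&k)
    i=1+np.argmax(st[1:,4]); return (l==i).astype(np.uint8),ce[i],st[i]
def axes(mask):
    mm=cv2.moments(mask,True); return mm
def quad(n,mask,z):
    c=max(cv2.findContours(mask,0,1)[0],key=len)[:,0]
    return ray(n,c,z)
def rect(n,mask,z):
    """mean & principal direction on plane z of mask pixels"""
    ys,xs=np.nonzero(mask); p=ray(n,np.c_[xs,ys],z); w,v=np.linalg.eigh(np.cov(p.T)); d=v[:,1]
    return p.mean(0),np.degrees(np.arctan2(d[1],d[0]))%180,np.sqrt(12*w[::-1])*1e3
E
python3 - <<'E'
from m import *
F={"top":cv2.imread("pics/t.png"),"scene":cv2.imread("pics/s.png")}
near={"top":(313,155),"scene":(380,238)}; pn={"top":(313,205),"scene":(335,231)}
for n,im in F.items():
    m,c,s=blob(im,(105,120,50),(125,255,255),pn[n],30); print(n,"pad",rect(n,m,.006))
    P=[]
    for k,(lo,hi) in RNG.items():
        m,c,s=blob(im,lo,hi,near[n],38); p=ray(n,c,.1 if n=="top" else .096)[0]; P.append(p); print(k,c,s[4],p)
    # Procrustes: red at th, yellow th-72, green th-144 about axis
    a=np.radians([0,-72,-144]); M=np.zeros((6,4))
    M[0::2,0]=1;M[1::2,1]=1;M[0::2,2]=.07*np.cos(a);M[0::2,3]=-.07*np.sin(a);M[1::2,2]=.07*np.sin(a);M[1::2,3]=.07*np.cos(a)
    b=np.ravel(P);x,*_=np.linalg.lstsq(M,b,rcond=None);print("axis",x[:2],"red dir",np.degrees(np.arctan2(x[3],x[2])),np.hypot(*x[2:]),"res",(M@x-b).round(4))
m,c,s=blob(F["top"],(5,60,40),(18,255,105),(397,217),26);print("board top view",s,rect("top",m,.036))
q=np.array([[465,360],[648,388],[612,452],[428,428]],float)-[396,300]
w=ray("scene",[240,250]+(q+.5)/6-.5,.036);print("scene corners",w,w.mean(0),[np.hypot(*(w[i]-w[i-1])) for i in range(4)],np.degrees(np.arctan2(*(w[1]-w[0])[::-1])),np.degrees(np.arctan2(*(w[2]-w[3])[::-1])))
m,c,s=blob(F["top"],(20,60,90),(35,255,255),(311,152),11);print("handle",s,rect("top",m,.141))
E
```

```text
top pad (array([0.47850968, 0.00751041]), np.float64(1.4062542675930843), array([115.70611627,  72.63561208]))
red [301.5049505  137.26732673] 101 [0.70430496 0.04899229]
yellow [324.56302521 139.6302521 ] 119 [ 0.69761675 -0.03115017]
green [329.92929293 162.3030303 ] 99 [ 0.61840009 -0.0513081 ]
axis [0.64502048 0.01306118] red dir 31.56600119550013 0.9889835468522467 res [-0.0003  0.0003  0.0001 -0.0007  0.0002  0.0004]
scene pad (array([0.47977635, 0.00245472]), np.float64(177.51548249043813), array([116.5189827 ,  79.97872538]))
red [403.5        227.13888889] 108 [0.70735653 0.04606834]
yellow [387.48695652 237.92173913] 115 [ 0.69688237 -0.02889065]
green [361.24817518 232.72262774] 137 [ 0.62053483 -0.05411171]
axis [0.6469221  0.01152788] red dir 31.59139858744581 0.9740822986822075 res [-0.0024  0.0012  0.002  -0.0038  0.0004  0.0026]
board top view [383 202  25  30 426] (array([ 0.4402289 , -0.28968508]), np.float64(26.772247673192624), array([100.59138316,  53.75455324]))
scene corners [[ 0.38932127 -0.29310419]
 [ 0.47634129 -0.25442916]
 [ 0.49401719 -0.2993809 ]
 [ 0.41131574 -0.33989652]] [ 0.44274887 -0.29670269] [np.float64(0.051703762408588094), np.float64(0.09522731577104215), np.float64(0.048302140291350604), np.float64(0.09209259977981966)] 23.9621969807457 26.100334105566812
handle [305 143  13  18  84] (array([0.64517328, 0.01356118]), np.float64(31.05618171938727), array([63.25079333, 15.67595689]))
```

```bash
python3 - <<'E'
from m import *
t=cv2.imread("pics/t.png").astype(float)
def soft(a,box,z,lim=.25):
    x0,y0,x1,y1=box; a=a[y0:y1,x0:x1].clip(0,1); a[a<lim*.5]=0
    ys,xs=np.nonzero(a); w=a[ys,xs]; p=ray("top",np.c_[xs+x0,ys+y0],z); c=np.average(p,axis=0,weights=w)
    W,v=np.linalg.eigh(np.cov(p.T,aweights=w)); print(c,np.degrees(np.arctan(v[1,1]/v[0,1])),np.sqrt(12*W)*1e3)
d=t[...,0]-t[...,2]; fg=np.median(d[198:212,308:318]); bg=np.median(d[195:215,330:345]); print(fg,bg)
soft((d-bg)/(fg-bg),(297,184,329,227),.006)
d=t[...,2]-t[...,0]   # board: redness
fg=np.median(d[212:220,392:400]); bg=np.median(d[195:205,405:420]); print(fg,bg)
soft((d-bg)/(fg-bg),(378,197,418,236),.036,.5)
# pad side edges, subpixel per row / per column
d=t[...,0]-t[...,2]; fg=np.median(d[198:212,308:318]); bg=np.median(d[195:215,330:345]); a=(d-bg)/(fg-bg)
L=[];R=[]
for r in range(192,218):
    L.append((312-a[r,296:313].clip(0,1).sum()+.5,r)); R.append((312+a[r,313:331].clip(0,1).sum()+.5,r))
for e in(L,R):
    p=ray("top",e,.006); k=np.polyfit(p[:,0],p[:,1],1); print("edge yaw",np.degrees(np.arctan(k[0])),np.polyval(k,.4785))
T=[];B=[]
for c in range(306,319):
    B.append((c,204.5+a[205:226,c].clip(0,1).sum())); T.append((c,204.5-a[185:205,c].clip(0,1).sum()))
for e in(T,B):
    p=ray("top",e,.006); k=np.polyfit(p[:,1],p[:,0],1); print("edge yaw",-np.degrees(np.arctan(k[0])),np.polyval(k,.007))
E
```

```text
76.0 -12.0
[0.47790961 0.0079848 ] 2.0404912582157038 [ 78.7550685  119.53819498]
28.0 12.5
[ 0.44280275 -0.2891211 ] 27.259914822019017 [ 54.25700722 105.40527417]
edge yaw 1.5718488481327728 0.04739229366408256
edge yaw 2.448019712285708 -0.03155905260311596
edge yaw 1.8994977926795724 0.538708865302026
edge yaw 1.653166834096517 0.41848617268612454
```

```bash
cat > go.py <<'E'
import sys
from h import *
x,y,z,yaw=map(float,sys.argv[1:5]); o=arm.get_obs(); R=np.radians(o["orientation"])
from scipy.spatial.transform import Rotation as Q
d=Q.from_euler("xyz",R).inv().apply(np.array([x,y,z])-o["tcp_pos"])
print("d",d.round(4),"turn",round((o["orientation"][2]-yaw+180)%360-180,2),"t",o["t"])
E
```

>>> drive_effector(segments={"plan": [[0, 0, 0, 8], [0, 0, 0, 8], [0, 0, 0, 8], [0, 0, 0, 8], [0, 0, 0, 8], [0, 0, 0, 8], [0, 0, 0, 8], [0, 0, 0, 8]]}, jaw=0.092)

```text
t: 1.3
tcp_pos: [0.2191, 0.5316, 0.2146]
orientation: [180.0, -0.0, 93.3]
contact_force: [0.3, -0.7, -0.7]
width: 0.0919
gripper_force: 0.0
```

>>> drive_effector(segments={"plan": [[0, 0, 0, 8], [0, 0, 0, 8], [0, 0, 0, 8], [0, 0, 0, 8], [0, 0, 0, 8], [0, 0, 0, 8], [0, 0, 0, 8], [0, 0, 0, 8]]})

```text
t: 2.1
tcp_pos: [0.219, 0.5316, 0.2146]
orientation: [-180.0, -0.0, 29.3]
contact_force: [-0.1, -0.2, -0.7]
width: 0.092
gripper_force: 0.0
```

>>> drive_effector(segments={"plan": [[0, 0, 0, 3.1], [0, 0, 0, 0]]})

```text
t: 2.3
tcp_pos: [0.2191, 0.5316, 0.2146]
orientation: [-180.0, -0.0, 26.5]
contact_force: [1.4, 0.6, -0.0]
width: 0.0923
gripper_force: 0.0
```

```bash
python3 go.py .441 -.291 .2 26.5
```

```text
d [-0.1686  0.8352  0.0146] turn 0.01 t 2.3
```

The rows are not in the units I measure in: shifts go in shares of 50 mm. I convert before sending: 0.0348 m is 0.696, -0.007 m is -0.14.

>>> drive_effector(segments={"plan": [[-0.14, 0.696, 0, 0], [-0.14, 0.696, 0, 0], [-0.14, 0.696, 0, 0], [-0.14, 0.696, 0, 0], [-0.14, 0.696, 0, 0], [-0.14, 0.696, 0, 0], [-0.14, 0.696, 0, 0], [-0.14, 0.696, 0, 0]]}, lines="1,3")

```text
t: 3.1
tcp_pos: [0.2933, 0.2562, 0.2147]
orientation: [180.0, -0.0, 26.6]
```

>>> drive_effector(segments={"plan": [[-0.14, 0.696, 0, 0], [-0.14, 0.696, 0, 0], [-0.14, 0.696, 0, 0], [-0.14, 0.696, 0, 0], [-0.14, 0.696, 0, 0], [-0.14, 0.696, 0, 0], [-0.14, 0.696, 0, 0], [-0.14, 0.696, 0, 0]]}, lines="1,3")

```text
t: 3.9
tcp_pos: [0.3676, -0.0182, 0.2149]
orientation: [180.0, -0.0, 26.6]
```

>>> drive_effector(segments={"plan": [[-0.14, 0.696, 0, 0], [-0.14, 0.696, 0, 0], [-0.14, 0.696, 0, 0], [-0.14, 0.696, 0, 0], [-0.14, 0.696, 0, 0], [-0.14, 0.696, 0, 0], [-0.14, 0.696, 0, 0], [0, 0, 0, 0]]}, lines="1,3")

```text
t: 4.7
tcp_pos: [0.4325, -0.2598, 0.2145]
orientation: [179.9, 0.0, 26.4]
```

```bash
python3 go.py .441 -.291 .1 26.5
```

```text
d [-0.0062  0.0316  0.1145] turn -0.09 t 4.7
```

In the tool's units: 0.05 m is 1, 0.04 m is 0.8.

>>> drive_effector(segments={"plan": [[-0.12, 0.632, 0, 0], [0, 0, 0.6, 0], [0, 0, 0.8, 0], [0, 0, 1, 0], [0, 0, 0.4, 0], [0, 0, 0, 0]]})

```text
t: 5.3
tcp_pos: [0.4386, -0.2842, 0.071]
orientation: [-179.5, 0.1, 26.6]
contact_force: [0.3, 1.0, -0.2]
width: 0.0918
gripper_force: 0.0
```

```bash
python3 - <<'E'
from h import *
s=frame("scene");t=frame("top");o=arm.get_obs()["tcp_pos"];print(o,proj("scene",o),proj("top",o))
Z=lambda im,x,y,w,h,k:cv2.resize(im[y:y+h,x:x+w],None,fx=k,fy=k,interpolation=cv2.INTER_CUBIC)
cv2.imwrite("pics/z2.png",np.hstack([Z(s,220,225,75,75,8)]))
E
```

```text
[ 0.44171506 -0.28812403  0.07604862] [[263.90852574 255.01233623]] [[397.07711446 215.35378369]]
```

View pics/z2.png

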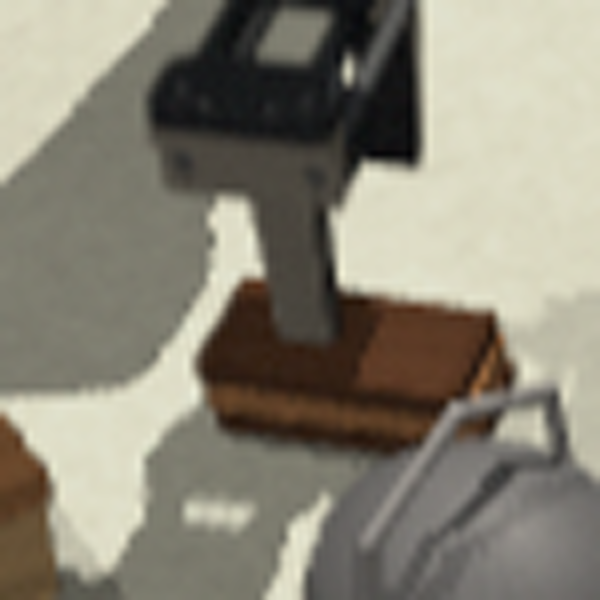

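```bash
python3 - <<'E'
from h import *
o=arm.get_obs();p=o["tcp_pos"];print(p,o["orientation"])
y=np.array([.448,-.894,0])
print((proj("scene",[p+.064*y,p+.046*y])-[220,225]+.5)*8-.5)
q=np.array([[243,282],[493,315],[465,400],[197,360]],float)
w=ray("scene",[220,225]+(q+.5)/8-.5,.036);print(w,w.mean(0))
for c in([.441,-.2895],[.4427,-.2967],[.442,-.293]):
    a=np.radians(26.6);u=np.array([np.cos(a),np.sin(a)]);v=np.array([-u[1],u[0]])
    k=np.array([[*(np.array(c)+i*.05*u+j*.025*v),.036] for i,j in((-1,1),(1,1),(1,-1),(-1,-1))])
    print(c,((proj("scene",k)-[220,225]+.5)*8-.5).round().tolist(), proj("top",k).round(1).tolist())
t=cv2.imread("pics/t.png");cv2.imwrite("pics/z3.png",cv2.resize(t[192:242,372:426],None,fx=11,fy=11,interpolation=cv2.INTER_CUBIC))
E
```

```text
[ 0.44171506 -0.28812403  0.07604862] [ 1.79855244e+02 -4.63872822e-02  2.65199446e+01]
[[299.59812407 359.57360194]
 [315.542317   326.05676976]]
[[ 0.38734457 -0.29590109]
 [ 0.47446212 -0.254083  ]
 [ 0.49781116 -0.29465585]
 [ 0.40534828 -0.33700162]] [ 0.44124153 -0.29541039]
[0.441, -0.2895] [[251.0, 271.0], [510.0, 302.0], [473.0, 391.0], [207.0, 358.0]] [[395.2, 232.0], [382.8, 206.6], [395.4, 200.7], [407.9, 225.9]]
[0.4427, -0.2967] [[240.0, 283.0], [500.0, 314.0], [463.0, 404.0], [196.0, 371.0]] [[397.3, 231.5], [384.9, 206.2], [397.4, 200.2], [409.9, 225.5]]
[0.442, -0.293] [[246.0, 277.0], [506.0, 308.0], [468.0, 398.0], [202.0, 365.0]] [[396.2, 231.7], [383.8, 206.4], [396.4, 200.4], [408.8, 225.7]]
```

View pics/z3.png

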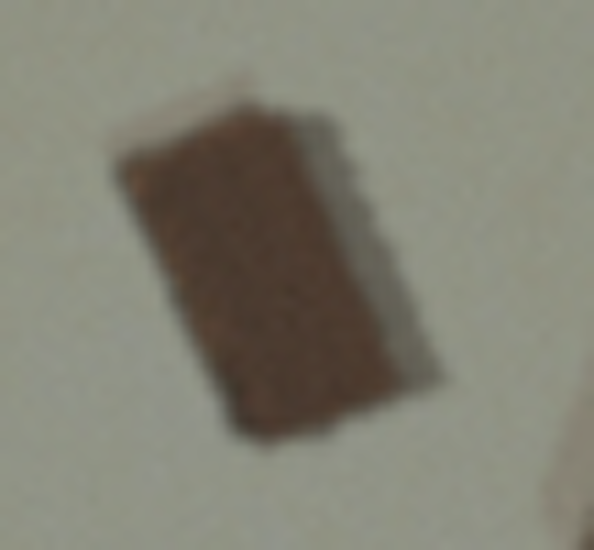

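The 11x top crop shows the top face with corners near (125,168), (245,105), (405,380) and (255,440). A dark rim on the left belongs to the lower boards. The scene crop shows the near finger's tip at (305,345) over the board, slightly off centre. I'm taking the centre as (0.4415, -0.2935).

```bash
python3 go.py .4415 -.2935 .0275 26.5
```

```text
d [-0.0026  0.0046  0.0486] turn 0.02 t 5.7
```

In the tool's units: 0.015 m is 0.3, 0.01 m is 0.2.

>>> drive_effector(segments={"plan": [[-0.052, 0.092, 0, 0], [0, 0, 0.3, 0], [0, 0, 0.3, 0], [0, 0, 0.2, 0], [0, 0, 0, 0], [0, 0, 0, 0], [0, 0, 0, 0]]})

```text
t: 6.4
tcp_pos: [0.4412, -0.2933, 0.0354]
orientation: [179.9, -0.0, 26.5]
contact_force: [0.4, -0.5, -0.1]
width: 0.0916
gripper_force: 0.0
```

```bash
python3 go.py .4415 -.2935 .0275 26.5
```

```text
d [0.0002 0.0003 0.0079] turn 0.01 t 6.4
```

In the tool's units: 0.008 m is 0.16.

>>> drive_effector(segments={"plan": [[0, 0, 0.16, 0], [0, 0, 0, 0], [0, 0, 0, 0], [0, 0, 0, 0]]})

```text
t: 6.8
tcp_pos: [0.4407, -0.2927, 0.0267]
orientation: [180.0, -0.0, 26.5]
contact_force: [0.4, 0.3, -0.2]
width: 0.0919
gripper_force: 0.0
```

>>> drive_effector(segments={"plan": [[0, 0, 0, 0], [0, 0, 0, 0], [0, 0, 0, 0], [0, 0, 0, 0], [0, 0, 0, 0], [0, 0, 0, 0], [0, 0, 0, 0], [0, 0, 0, 0]]}, jaw=0.04)

```text
t: 7.6
tcp_pos: [0.4407, -0.2927, 0.0266]
orientation: [180.0, -0.0, 26.5]
contact_force: [-0.3, 0.1, -0.4]
width: 0.0496
gripper_force: 29.8
```

>>> drive_effector(segments={"plan": [[0, 0, -0.08, 0], [0, 0, -0.16, 0], [0, 0, -0.3, 0], [0, 0, -0.4, 0], [0, 0, -0.5, 0], [0, 0, -0.4, 0], [0, 0, 0, 0]]})

```text
t: 8.3
tcp_pos: [0.4425, -0.2946, 0.1224]
orientation: [179.6, -0.1, 26.5]
contact_force: [0.0, 0.0, -0.1]
width: 0.0497
gripper_force: 29.8
```

```bash
python3 - <<'E'
from h import *
s=frame("scene");o=arm.get_obs()
cv2.imwrite("pics/z4.png",cv2.resize(s[210:300,220:310],None,fx=6,fy=6,interpolation=cv2.INTER_CUBIC))
E
python3 go.py .478 .008 .1 1.9
```

```text
d [ 0.1679 -0.2514  0.0177] turn 24.61 t 8.5
```

View pics/z4.png

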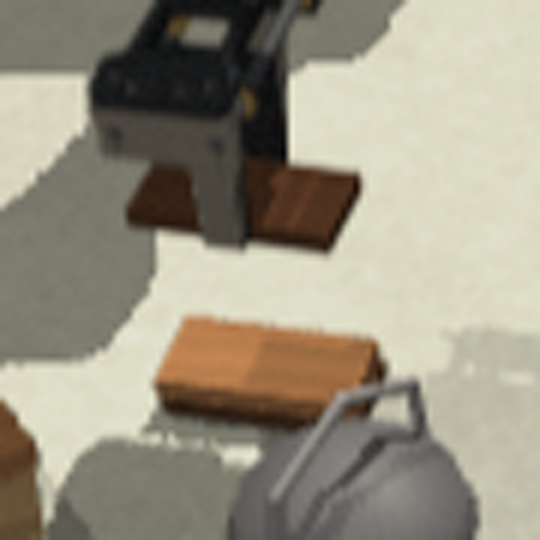

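The crop shows only the dark top board lifted. The held board's front corners are about (128,218) and (330,245), with the finger near (225,245); the middle board stays on the stack.

```bash
python3 - <<'E'
from h import *
p=arm.get_obs()["tcp_pos"];a=np.radians(26.5);u=np.array([np.cos(a),np.sin(a),0]);v=np.array([u[1],-u[0],0])
print(p)
for s in(0,.003):
  k=[p+[0,0,dz]+(s+i*.05)*u+j*.025*v for i,j,dz in((-1,1,.0095),(-1,1,-.0025),(1,1,.0095),(1,1,-.0025),(1,-1,.0095),(-1,-1,.0095))]
  print(s,((proj("scene",k)-[220,210]+.5)*6-.5).round().tolist())
s=frame("scene",2);z=s[210:300,220:310];h=cv2.cvtColor(z,cv2.COLOR_BGR2HSV)
m=cv2.inRange(h[22:45],(3,110,20),(20,255,120)); n,l,st,ce=cv2.connectedComponentsWithStats(m)
ys,xs=np.nonzero(m);print("mask x",xs.min()*6,xs.max()*6+6, "y",(ys.min()+22)*6,(ys.max()+22)*6+6)
E
```

```text
[ 0.4399644 -0.2919967  0.1172651]
0 [[129.0, 212.0], [132.0, 232.0], [336.0, 236.0], [338.0, 257.0], [366.0, 171.0], [165.0, 149.0]]
0.003 [[135.0, 213.0], [138.0, 233.0], [342.0, 237.0], [344.0, 257.0], [372.0, 172.0], [171.0, 149.0]]
mask x 132 360 y 156 252
```

>>> drive_effector(segments={"plan": [[0, 0, 0, 6.15], [0, 0, 0, 6.15], [0, 0, 0, 6.15], [0, 0, 0, 6.15], [0.08, -0.4, 0, 0], [0.08, -0.5, 0, 0], [0.08, -0.5, 0, 0], [0.08, -0.5, 0, 0]]}, lines="1,3")

```text
t: 9.4
tcp_pos: [0.453, -0.196, 0.1176]
orientation: [-179.9, 0.1, 1.9]
```

>>> drive_effector(segments={"plan": [[0.08, -0.5, 0, 0], [0.08, -0.5, 0, 0], [0.08, -0.5, 0, 0], [0.08, -0.5, 0, 0], [0.08, -0.5, 0, 0], [0.08, -0.5, 0, 0], [0.08, -0.5, 0, 0], [0, 0, 0, 0]]})

```text
t: 10.2
tcp_pos: [0.475, -0.019, 0.1176]
orientation: [-179.9, 0.1, 2.1]
contact_force: [-0.1, -0.0, -0.2]
width: 0.0499
gripper_force: 29.8
```

>>> drive_effector(segments={"plan": [[0, 0, 0.4, 0], [0, 0, 0.4, 0], [0, 0, 0.4, 0], [0, 0, 0, 0], [0, 0, 0, 0], [0, 0, 0, 0]]})

```text
t: 10.8
tcp_pos: [0.4765, -0.022, 0.0597]
orientation: [180.0, -0.1, 1.9]
contact_force: [0.3, -0.8, 0.3]
width: 0.0499
gripper_force: 29.8
```

```bash
python3 go.py .479 .008 .02 1.9
```

```text
d [ 0.0034 -0.0299  0.0396] turn -0.01 t 10.8
```

In the tool's units: -0.015 m is -0.3, 0.015 m is 0.3.

>>> drive_effector(segments={"plan": [[0.034, -0.3, 0, 0], [0.034, -0.3, 0, 0], [0, 0, 0.3, 0], [0, 0, 0.3, 0], [0, 0, 0.16, 0], [0, 0, 0, 0], [0, 0, 0, 0], [0, 0, 0, 0]]})

```text
t: 11.6
tcp_pos: [0.4789, 0.0084, 0.0216]
orientation: [180.0, -0.1, 1.9]
contact_force: [-0.5, -0.1, -1.3]
width: 0.0495
gripper_force: 29.8
```

```bash
python3 - <<'E'
from h import *
s=frame("scene");o=arm.get_obs()
cv2.imwrite("pics/z5.png",cv2.resize(s[190:260,295:395],None,fx=8,fy=8,interpolation=cv2.INTER_CUBIC))
a=np.radians(1.9);u=np.array([np.cos(a),np.sin(a),0]);v=np.array([-u[1],u[0],0])
for c,L,W in((np.array([.478,.008,.006]),.06,.04),(o["tcp_pos"]+[0,0,.0095]-.001*u,.05,.025)):
  k=[c+i*L*u+j*W*v for i,j in((-1,1),(1,1),(1,-1),(-1,-1))]
  print(((proj("scene",k)-[295,190]+.5)*8-.5).round().tolist())
E
python3 go.py .479 .008 .009 1.9
```

```text
[[268.0, 231.0], [503.0, 326.0], [394.0, 423.0], [156.0, 322.0]]
[[266.0, 207.0], [463.0, 286.0], [395.0, 346.0], [195.0, 263.0]]
d [0.0005 0.0006 0.0121] turn 0.01 t 11.8
```

View pics/z5.png

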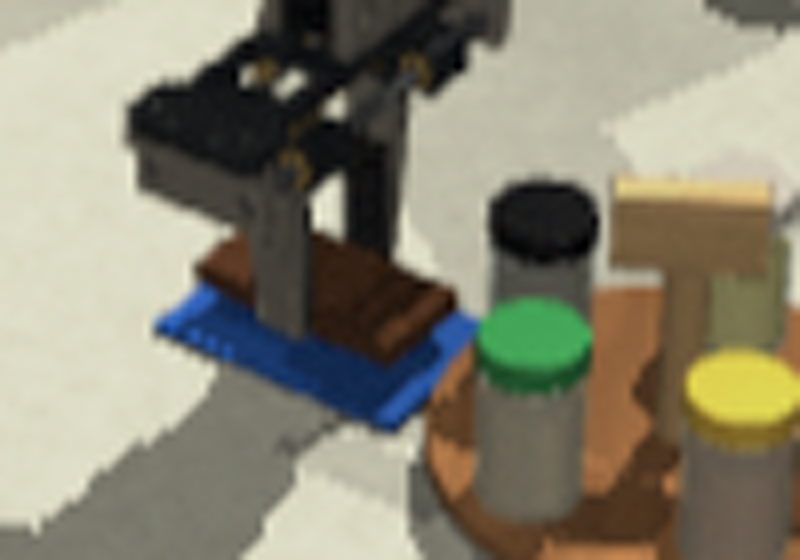

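The crop shows the held board over the pad. The board corners are at (197,268), (385,350) and (455,290), and the pad corners at (155,325) and (385,430), which is centred to within about 2 mm. I'll lower it.

In the tool's units: 0.006 m is 0.12, 0.004 m is 0.08.

>>> drive_effector(segments={"plan": [[0, 0, 0.12, 0], [0, 0, 0.08, 0], [0, 0, 0.02, 0], [0, 0, 0, 0], [0, 0, 0, 0]]})

```text
t: 12.3
tcp_pos: [0.478, 0.0087, 0.0096]
orientation: [-180.0, 0.0, 1.9]
contact_force: [-0.1, -0.1, -0.1]
width: 0.0497
gripper_force: 29.8
```

>>> drive_effector(segments={"plan": [[0, 0, 0.02, 0], [0, 0, 0, 0], [0, 0, 0, 0]]})

```text
t: 12.6
tcp_pos: [0.4781, 0.0087, 0.0086]
orientation: [180.0, -0.0, 1.9]
contact_force: [0.6, 0.4, -0.2]
width: 0.0496
gripper_force: 29.8
```

>>> drive_effector(segments={"plan": [[0.02, 0.01, 0.01, 0], [0, 0, 0, 0], [0, 0, 0, 0]]}, lines="2,4")

```text
tcp_pos: [0.4783, 0.0086, 0.0086]
orientation: [-180.0, 0.1, 1.9]
contact_force: [-5.4, 2.0, 8.2]
```

>>> drive_effector(segments={"plan": [[0, 0, 0.01, 0], [0, 0, 0, 0], [0, 0, 0, 0]]}, lines="2,4")

```text
tcp_pos: [0.4783, 0.0086, 0.0086]
orientation: [-180.0, 0.1, 1.9]
contact_force: [-6.6, 1.9, 13.6]
```

Contact is confirmed: the board rests on the pad. I'll back off the pressure slightly, release and retreat upward.

>>> drive_effector(segments={"plan": [[-0.02, -0.006, -0.016, 0], [0, 0, 0, 0], [0, 0, 0, 0]]}, lines="2,4")

```text
tcp_pos: [0.4782, 0.0085, 0.0086]
orientation: [-180.0, -0.0, 1.9]
contact_force: [-0.8, 1.0, 3.1]
```

>>> drive_effector(segments={"plan": [[0, 0, 0, 0], [0, 0, 0, 0], [0, 0, 0, 0], [0, 0, 0, 0], [0, 0, 0, 0]]}, jaw=0.075, lines="2,6")

```text
tcp_pos: [0.478, 0.0085, 0.0083]
orientation: [-180.0, 0.0, 1.9]
contact_force: [0.8, 0.6, 0.0]
width: 0.0749
gripper_force: 0.0
```

>>> drive_effector(segments={"plan": [[0, 0, -0.1, 0], [0, 0, -0.3, 0], [0, 0, -0.6, 0], [0, 0, -0.8, 0], [0, 0, -0.8, 0], [0, 0, -0.8, 0], [0, 0, -0.4, 0], [0, 0, 0, 0]]})

```text
t: 14.8
tcp_pos: [0.4804, 0.008, 0.2024]
orientation: [179.9, -0.4, 1.9]
contact_force: [-0.0, 0.7, -0.7]
width: 0.0751
gripper_force: 0.0
```

```bash
python3 go.py .6455 .013 .2 31.4
```

```text
d [0.1652 0.0005 0.0036] turn -29.48 t 14.8
```

In the tool's units: -0.04 m is -0.8.

>>> drive_effector(segments={"plan": [[0, -0.8, 0, 0], [0, -0.8, 0, 0], [0, -0.8, 0, 0], [0, -0.8, 0, 0], [0, -0.8, 0, 0], [0, -0.8, 0, 0], [0, 0, 0, 0]]}, lines="2,2")

```text
tcp_pos: [0.4682, 0.2518, 0.1963]
```

```bash
python3 - <<'E'
from m import *
t=frame("top");s=frame("scene")
Z=lambda im,x,y,w,h:cv2.resize(im[y:y+h,x:x+w],None,fx=7,fy=7,interpolation=cv2.INTER_CUBIC)
cv2.imwrite("pics/z6.png",np.hstack([Z(t,285,180,55,50),Z(s,305,207,55,50)]))
for n,im,nr in(("top",t,(313,205)),("scene",s,(337,228))):
    m,c,st=blob(im,(0,60,20),(20,255,110),nr,20 if n=="top" else 16);print(n,st,rect(n,m,.018))
a=np.radians(1.9);u=np.array([np.cos(a),np.sin(a),0]);v=np.array([-u[1],u[0],0])
tf=t.astype(float);d=tf[...,0]-tf[...,2];bg=-12.;x=((d[187:224,298:330]-bg))
# union pad+board outline: anything different from table
E
```

```text
top [306 193  13  26 299] (array([0.47541973, 0.00806662]), np.float64(0.8571780348244147), array([92.90074069, 43.31238135]))
scene [322 220  30  18 295] (array([0.48245774, 0.00238327]), np.float64(177.12479879875113), array([100.37729582,  53.55709571]))
```

View pics/z6.png

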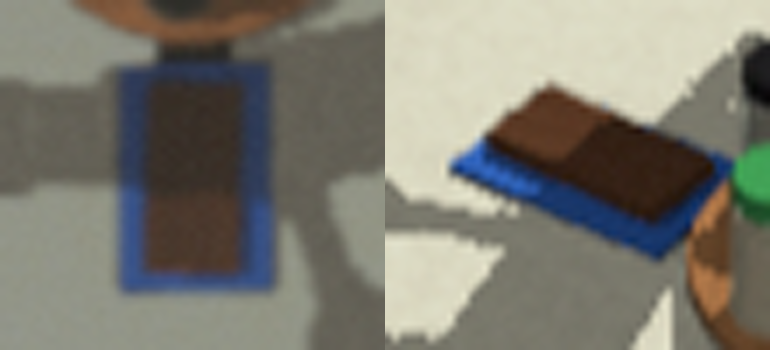

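The top crop shows the board (cols 146–243, rows 82–273) centred on the pad (cols 119–275, rows 65–292) to about 1 mm and aligned; the scene crop agrees. On to the handle.

>>> drive_effector(segments={"plan": [[0, 0, 0, -7.4], [0, 0, 0, -7.4], [0, 0, 0, -7.4], [0, 0, 0, -7.3], [0, 0, 0, 0], [0, 0, 0, 0]]}, jaw=0.06, lines="2,3")

```text
tcp_pos: [0.4702, 0.2479, 0.1985]
orientation: [180.0, -0.0, 31.2]
```

```bash
python3 go.py .6455 .013 .2 31.4
```

```text
d [ 0.0283  0.2918 -0.0015] turn -0.21 t 16.5
```

>>> drive_effector(segments={"plan": [[0.07, 0.73, 0, 0], [0.07, 0.73, 0, 0], [0.07, 0.73, 0, 0], [0.07, 0.73, 0, 0], [0.07, 0.73, 0, 0], [0.07, 0.73, 0, 0], [0.07, 0.73, 0, 0], [0.07, 0.73, 0, 0]]}, lines="2,3")

```text
tcp_pos: [0.6469, 0.0121, 0.1984]
orientation: [180.0, -0.0, 31.2]
```

>>> drive_effector(segments={"plan": [[0, 0, 0, 0], [0, 0, 0, 0], [0, 0, 0.4, 0], [0, 0, 0.4, 0], [0, 0, 0, 0], [0, 0, 0, 0]]}, lines="2,6")

```text
tcp_pos: [0.6456, 0.0147, 0.1586]
orientation: [-180.0, 0.0, 31.4]
contact_force: [0.6, -0.9, 0.1]
width: 0.0601
gripper_force: 0.0
```

```bash
python3 go.py .6455 .013 .115 31.4
```

```text
d [-0.0009  0.0015  0.0436] turn 0.03 t 17.9
```

In the tool's units: 0.015 m is 0.3, 0.013 m is 0.26.

>>> drive_effector(segments={"plan": [[-0.02, 0.02, 0.3, 0], [0, 0, 0.3, 0], [0, 0, 0.26, 0], [0, 0, 0, 0], [0, 0, 0, 0]]}, lines="2,6")

```text
tcp_pos: [0.6454, 0.0124, 0.1147]
orientation: [-180.0, 0.1, 31.4]
contact_force: [0.6, -0.8, -0.2]
width: 0.06
gripper_force: 0.0
```

>>> drive_effector(segments={"plan": [[0, 0, 0, 0], [0, 0, 0, 0], [0, 0, 0, 0], [0, 0, 0, 0], [0, 0, 0, 0], [0, 0, 0, 0], [0, 0, 0, 0], [0, 0, 0, 0]]}, jaw=0.005, lines="2,6")

```text
tcp_pos: [0.6457, 0.0126, 0.1155]
orientation: [-180.0, 0.0, 31.4]
contact_force: [-2.0, 2.1, 1.4]
width: 0.0138
gripper_force: 30.0
```

```bash
python3 - <<'E'
from station import arm, viewer
o=arm.get_obs();print(o["torque"],o["orientation"],o["contact_force"])
E
```

```text
[0.19547021 0.30093152 0.01134116] [-1.79969005e+02  7.25822133e-03  3.14137943e+01] [-1.98157268  2.08774345  1.36222755]
```

>>> drive_effector(segments={"plan": [[0, 0, 0, -3], [0, 0, 0, -5], [0, 0, 0, -5], [0, 0, 0, -5], [0, 0, 0, -5], [0, 0, 0, -5], [0, 0, 0, -5], [0, 0, 0, -5]]}, lines="2,6")

```text
tcp_pos: [0.6462, 0.0122, 0.1155]
orientation: [179.9, -0.0, 69.6]
contact_force: [1.3, 0.0, -0.2]
width: 0.0137
gripper_force: 30.0
```

>>> drive_effector(segments={"plan": [[0, 0, 0, -5], [0, 0, 0, -5], [0, 0, 0, -5], [0, 0, 0, -5], [0, 0, 0, -5], [0, 0, 0, -5], [0, 0, 0, -5], [0, 0, 0, -5]]}, lines="2,6")

```text
tcp_pos: [0.647, 0.0122, 0.1155]
orientation: [179.8, 0.1, 109.6]
contact_force: [4.9, 0.9, -1.8]
width: 0.0141
gripper_force: 30.0
```

>>> drive_effector(segments={"plan": [[0, 0, 0, -5], [0, 0, 0, -5], [0, 0, 0, -5], [0, 0, 0, -5], [0, 0, 0, -5], [0, 0, 0, -5], [0, 0, 0, -5], [0, 0, 0, -5]]}, lines="2,6")

```text
tcp_pos: [0.6475, 0.0127, 0.1155]
orientation: [179.8, 0.2, 149.6]
contact_force: [6.5, 2.0, -3.6]
width: 0.0139
gripper_force: 30.0
```

>>> drive_effector(segments={"plan": [[0, 0, 0, -5], [0, 0, 0, -5], [0, 0, 0, -5], [0, 0, 0, -5], [0, 0, 0, -5], [0, 0, 0, -4], [0, 0, 0, -3.2], [0, 0, 0, 0]]}, lines="2,6")

```text
tcp_pos: [0.6477, 0.0133, 0.1155]
orientation: [179.9, 0.3, -178.3]
contact_force: [7.0, 4.2, -3.7]
width: 0.0139
gripper_force: 30.0
```

```bash
python3 - <<'E'
from m import *
s=frame("scene");t=frame("top");o=arm.get_obs();print(o["orientation"],o["t"])
Z=lambda im,x,y,w,h:cv2.resize(im[y:y+h,x:x+w],None,fx=5,fy=5,interpolation=cv2.INTER_CUBIC)
cv2.imwrite("pics/z7.png",np.hstack([Z(s,310,190,100,90),Z(t,275,120,60,90)]))
a=np.radians(181.9);f=np.array([.6455+.07*np.cos(a),.013+.07*np.sin(a),.1]);print("front_mark",f,proj("scene",f),proj("top",f))
for n,im,nr in(("scene",s,(367,225)),("top",t,(313,175))):
    try:
        m,c,st=blob(im,*RNG["red"],nr,30);p=ray(n,c,.1 if n=="top" else .096)[0];print(n,c,st,p,np.degrees(np.arctan2(p[1]-.013,p[0]-.6455))%360)
    except Exception as e: print(n,e)
E
```

```text
[ 179.93235983    0.27428413 -178.38153374] 22.8
front_mark [0.57553848 0.01067914 0.1       ] [[361.111013  216.5341805]] [[311.67058052 174.22171169]]
scene [360.95145631 218.17475728] [355 214  13  10 103] [0.57704274 0.00778972] 184.35238921161104
top attempt to get argmax of an empty sequence
```

View pics/z7.png

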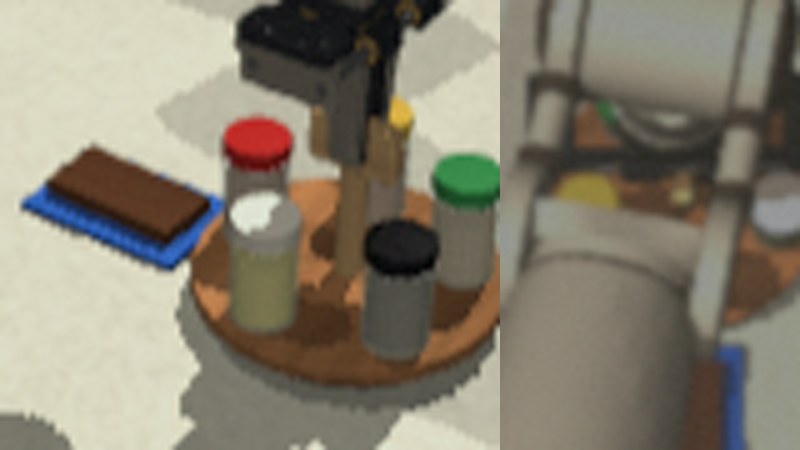

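The scene crop shows the red lid at pixel (361,218) and the predicted front mark at (361,216.5), so it faces the pad; the board is undisturbed. I'll do a final trim and one numeric check against the red-to-green line.

In the tool's units: -0.0005 m is -0.01.

>>> drive_effector(segments={"plan": [[-0.01, 0, 0, -0.3], [0, 0, 0, 0], [0, 0, 0, 0], [0, 0, 0, 0], [0, 0, 0, 0], [0, 0, 0, 0]]})

```text
t: 23.4
tcp_pos: [0.6477, 0.0133, 0.1155]
orientation: [179.9, 0.2, -178.1]
contact_force: [5.8, 4.0, -2.8]
width: 0.0138
gripper_force: 30.0
```

```bash
python3 - <<'E'
from m import *
s=frame("scene");c={}
for k,nr in(("red",(361,218)),("green",(403,226))):
    m,c[k],st=blob(s,*RNG[k],nr,14); print(k,c[k],st)
R,G=(ray("scene",c[k],.096)[0] for k in("red","green")); d=G-R
print(R,G,np.hypot(*d),"red dir",(np.degrees(np.arctan2(d[1],d[0]))+162)%360, arm.get_obs()["qvel"].round(2))
E
```

```text
red [360.96116505 218.18446602] [355 214  13  10 103]
green [403.31092437 225.6302521 ] [397 221  14  11 119]
[0.5770968  0.00776439] [0.70294141 0.05249352] 0.1335573307038767 red dir 181.56681603802832 [ 0.07 -0.02 -0.   -0.06  0.08  0.1 ]
```

The red direction measures 181.6–181.9° against a target of 181.9°, and the carousel is held still.

```bash
python3 -c "
from station import arm, viewer
print(arm.close_job())"
```

```text
the job is handed in; nothing more can be done
None
```

The job is handed in: the top board lies flat and lengthwise on the pad, within about 1–2 mm of centre, and the carousel is held still with the red jar at the front, within about 0.5° by my measurements, after about 24 s.

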